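Sweep the cheese rounds into the collecting frame

TASK

Gently push the three cream-white cheese rounds along the table with your fingertips, through the open mouth of the steel collecting frame with the blue floor, until all three lie flat and wholly inside it. Never pinch, lift or tip a round: they are only to be slid. Leave the dark ash-coated round and everything else on the table where they stand.

Things in the scene. Friction and masses are not known exactly. Their poses are not given: they have to be found in the camera images.
- frame: Fixed three-sided steel frame with a blue floor level with the table. Inside 230 mm wide (x) and 110 deep (y); walls 8 mm thick, 30 high; front open. From each front corner a 50 mm guide wing, as high, flares forward and outward by 0.55 rad. Origin: on the table, middle of the mouth line. +y points inward to the back wall (y = 110 mm), side walls at x = +-115 mm, z up.
- round_a: Cream-white small firm cheese, a flat disc 56 mm in diameter and 26 mm tall, about 80 g, edges rounded by 3 mm, lying loose on the metal table; slides when pushed. Origin: centre of its underside (at table height 0); z is up while it lies flat. One of three alike.
- round_b: Cream-white small firm cheese, a flat disc 56 mm in diameter and 26 mm tall, about 80 g, edges rounded by 3 mm, lying loose on the metal table; slides when pushed. Origin: centre of its underside (at table height 0); z is up while it lies flat. One of three alike.
- round_c: Cream-white small firm cheese, a flat disc 56 mm in diameter and 26 mm tall, about 80 g, edges rounded by 3 mm, lying loose on the metal table; slides when pushed. Origin: centre of its underside (at table height 0); z is up while it lies flat. One of three alike.
- ash_round: Dark grey ash-coated cheese round, same size as the white ones (56 mm diameter, 26 mm tall, loose); a bystander that stays outside. Origin: centre of its underside.
- stamp: Turned wooden hand stamp standing upright, 44 mm diameter foot, 54 mm tall, loose; a bystander. Origin: centre of its underside.
- cup: Small open steel cup, 60 mm rim diameter, 55 mm tall, loose; a bystander. Origin: centre of its underside.
- spatula: Spatula with blue handle lying on the table behind the frame, loose; a bystander. Origin: on its long axis, on its underside; its x runs from handle to blade.
There are look-alikes about, which are no part of the job. What is shaped like the round_a but orange or purple is not meant.

How it is judged:
By the outcome, as a careful person would: the job done as asked, in the order asked, and still so for the second after the job is handed in, with the robot touching nothing.
It also fails if it takes over 72 s, if anything falls off the work surface, if the arm or the gripper's body presses on something with over 40 N, if the wrist force passes 120 N, or if a joint passes its speed limit or range.

ROBOT

A 6-joint arm with a two-finger parallel gripper is mounted at the origin on the work surface. World frame = base frame: x ahead of the robot, y to its left, z up, the work surface at z = 0. Lengths are in mm, angles in rad, forces in N, time in s.
With the tool pointing down it reaches from about 325 to 925 mm from the base axis. Payload 3.1 kg.
Tool frame: the origin (TCP) lies at the very end of the fingers, on their centre line; the grasp point (between the pads) lies 19 mm behind it (bot.grip_depth is the distance from the TCP to the grasp point, in mm); z points along the fingers, y is the line along which they close (so a half turn about z gives the same grasp; the last joint's range is limited). The gripper opens to 85 mm and grips with 20 to 120 N. Pads are 22 mm wide; open, the fingers measure 114 mm over their backs; the gripper's body (76 mm by 85 mm) begins 54 mm behind the grasp point. The pads swing forward as they close: fully open they stand 13 mm farther back than shut.
Start: joints at [-1.287, 0.217, 1.613, -0, 1.311, -0.112], TCP at [240.988, -576.684, 231.3] pointing down, gripper open.
Joint ranges: [-2.75, 2.75], [-0.78, 2.1], [0.31, 2.55], [-1.13, 4.27], [0.13, 2.63], [-2.58, 2.58]. Speed limits (rad/s): [2.79, 2.79, 3.14, 3.14, 3.14, 3.14].

INTERFACE

Orientations are given as a unit quaternion [w, x, y, z].
In Python, from cell import readout, camera, camera_params, workorder, bot gives the robot as it stands.
- The arm moves only by the tool send_rows, never from a script. Its argument "steps" is a list of rows, each an object of numbers: "x", "y", "z": the shift along the world's x, y, z as a fraction of full scale; "wx", "wy", "wz": the turn, a rotation vector about the world's x, y, z as a fraction of full scale. A call has 1 to 20 rows; each row is the pose to reach, as a shift and turn from the pose commanded when the call began; what a row does not reach only later rows make up. Full scale, the value 1, is 0.12 m for a shift and 45 degrees for a turn. A row lasts 1/10 s, in which the tool goes at most 50 mm and 8.59 degrees, less where a joint would pass 70% of its speed; a pose out of reach is approached as far as the arm can. A call with a number of a shift or a turn outside -1 to 1 is refused whole. A call with a gripper value outside its range is refused whole. "fingers" is the opening, from -1 (shut) to 1 (fully open), set as the call begins (left out, the last holds). The fingers move at their own pace and stop on an object; the grip force is fixed at half the most. Time passes only in rows, so rows that repeat a pose let the fingers close. It gives the time, the measured TCP pose, the force, the opening and the grip force at its end, in the units of the state.
- readout.get_state(): the state, without advancing time (a new reading comes with each control period).
- camera(name): name is "side" or "top" or "wrist"; returns (picture, depth): 384x512x3 uint8, red, green, blue; 384x512 float32, mm along the optical axis (not along the pixel's ray), 0 where there is no reading.
- camera_params(name): a dict with "fx", "fy", "cx", "cy" (pixels), "R" (3x3) and "t" (3): a world point X has camera coordinates R X + t; the wrist camera has in their place "tool_from_camera" (4x4, takes a point from camera to tool coordinates, whose origin is the TCP and whose axes are the flange's). Camera axes: x right, y down, z forward; pixel columns grow to the right and rows downward; lengths in mm; the calibration is good to about 2 mm. The wrist camera is an equidistant fisheye: a pixel r from the principal point sees the ray r / f radians off the axis. A picture is of the moment at which its call begins: read the wrist's pose just before it. camera_params takes no time and is no camera call.
- workorder.finish_job(): hands the job in; it is judged then, once.
The state is a dict: "clock": time; "joints": joint angles; "qvel": joint speeds; "tau": joint torques, N m; "position": TCP position; "tool_rot": TCP orientation; "contact_force": force on the tool from outside, world axes, zero at the start; "torque": the same for the moment, N m; "width": opening from 0.0 (shut) to 1.0 (fully open); "grasp_force": force on a finger pad.
Only numpy, scipy, OpenCV 4.12 (cv2) and the standard library are available. Lean on these libraries where they do the work, as an engineer would, in place of code of your own. Each camera call takes 0.05 s, during which the arm holds its last target. There are 200 camera calls.

## Working session

There is one attempt and no reset: what is moved stays moved. The work goes in short steps, Python scripts to look and compute and a tool call to move; the robot and the scene stay as the last step left them, time stands still between calls to the robot, and variables do not carry over. Pictures are saved under pics/ and viewed, at most 14 in all, crops included, and the job is handed in when it is done.

Besides the shell and the picture viewer there is one more tool, called after "Call:" by a JSON object that holds its "fn" and its "kwargs". send_rows: Moves the arm, as the interface text tells. Shift numbers are shares of 0.12 m and turn numbers shares of 45 degrees, none past 1 either way. Its arguments: {"type":"object","properties":{"steps":{"type":"array"},"fingers":{"type":"number"}},"required":["steps"]}

```bash
mkdir -p pics; ls
python3 - <<'E'
from cell import readout,camera,camera_params
import cv2,numpy as np
p,d=camera("top");np.savez("top0.npz",p=p,d=d)
cv2.imwrite("pics/top0.png",p[:,:,::-1])
q,e=camera("side");cv2.imwrite("pics/side0.png",q[:,:,::-1])
c=camera_params("top");print(c)
s=readout.get_state();print(s["clock"],s["position"],s["tool_rot"],s["width"])
E
```

```text
pics
{'fx': 377.9479895354502, 'fy': 377.9479895354502, 'cx': 266.1744113927792, 'cy': 190.88414144560775, 'R': array([[-0.02401626, -0.9994932 , -0.02089396],
       [-0.98671692,  0.02705775, -0.16017989],
       [ 0.16066406,  0.0167695 , -0.98686668]]), 't': array([ 101.98212938,  512.51399238, 1081.9540305 ])}
0.1 [ 240.76592375 -575.96444235  230.09587785] [-1.08802242e-03  9.80481411e-01  1.96608768e-01 -1.02447122e-04] 0.9975446517039244
```

View pics/top0.png

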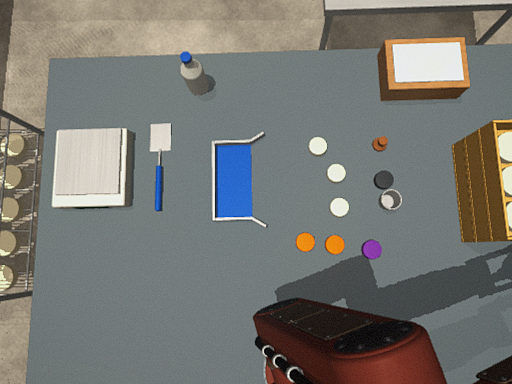

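The picture shows the frame at about (232,180), with its mouth to the right. What could be taken for the targets:
- **White discs:** (318,146), (336,173) and (340,207). These are the ones I choose.
- **Orange discs:** (305,242) and (335,245).
- **Purple disc:** (372,249).
- **Ash round:** (384,180).
- **Cup:** (391,200), with a whitish inside.
- **Whites off the area:** in the rack at the left edge and in the box at (505,170).

Next I measure them and check one crop.

```bash
cat > h.py <<'E'
import numpy as np,cv2
from cell import camera_params
def ray(uv,z,name="top"):
    c=camera_params(name);R=np.array(c["R"]);t=np.array(c["t"])
    d=R.T@np.array([(uv[0]-c["cx"])/c["fx"],(uv[1]-c["cy"])/c["fy"],1]);o=-R.T@t
    return (o+d*(z-o[2])/d[2])[:2].round(1)
def blobs(m,lo=60,hi=1e9,box=(200,120,420,270)):
    k=np.zeros_like(m);x0,y0,x1,y1=box;k[y0:y1,x0:x1]=m[y0:y1,x0:x1]
    n,l,s,c=cv2.connectedComponentsWithStats(k)
    return [(c[i].round(1),s[i]) for i in range(1,n) if lo<s[i,4]<hi]
def masks(p):
    h=cv2.cvtColor(p,cv2.COLOR_RGB2HSV)
    return dict(white=cv2.inRange(h,(15,8,150),(45,90,255)),blue=cv2.inRange(h,(105,150,60),(125,255,255)),
      orange=cv2.inRange(h,(8,180,120),(22,255,255)),purple=cv2.inRange(h,(130,80,50),(160,255,255)),
      dark=cv2.inRange(h,(0,0,0),(180,120,60)))
E
python3 - <<'E'
from h import *
f=np.load("top0.npz");p=f["p"]
Z=dict(white=26,blue=0,orange=26,purple=26,dark=26)
for k,m in masks(p).items():
    for c,s in blobs(m): print(k,c,s,ray(c,Z[k]))
    if k=="blue":
        pts=cv2.findNonZero(m[130:230,205:262].copy());r=cv2.minAreaRect(pts);b=cv2.boxPoints(r)+[205,130];print(b.round(1),[ray(q,0) for q in b])
for n,uv,z in [("wingtopR",(264,133),30),("wingbot",(266,225),30),("stamp",(380,144),54),("cuprim",(391,200),55),("backtop",(213,142),30),("backbot",(213,219),30)]: print(n,ray(uv,z))
cv2.imwrite("pics/crop.png",cv2.resize(p[120:270,200:420,::-1],None,fx=3.5,fy=3.5,interpolation=cv2.INTER_CUBIC))
E
```

```text
white [223. 162.] [212 132  52  83 323] [610.9 219.2]
white [317.5 145.3] [309 137  18  18 256] [655.1 -71.9]
white [336.  172.3] [327 164  19  18 265] [ 568.9 -123.9]
white [389.4 199.8] [381 189  21  21 186] [ 480.6 -278.3]
white [339.6 206.4] [330 198  19  19 260] [ 464.7 -129.1]
white [240.  219.6] [212 216  54  11 119] [432.9 169.3]
blue [233.4 180.7] [ 216  145   36   72 2534] [556.7 190.6]
[[216. 145.]
 [251. 145.]
 [251. 216.]
 [216. 216.]] [array([673. , 244.5]), array([669.7, 133.8]), array([445.3, 137.8]), array([448.1, 245.1])]
orange [304.8 241.6] [296 233  19  18 274] [363.1 -21.2]
orange [334.2 244.3] [325 235  19  19 281] [ 353.1 -107.1]
purple [371.4 249.1] [362 240  20  19 305] [ 336.5 -214.9]
wingtopR [698.   91.3]
wingbot [414.6  92. ]
stamp [ 645.5 -254.5]
cuprim [ 476.1 -273.9]
backtop [674.1 249.2]
backbot [436.4 249.5]
```

View pics/crop.png

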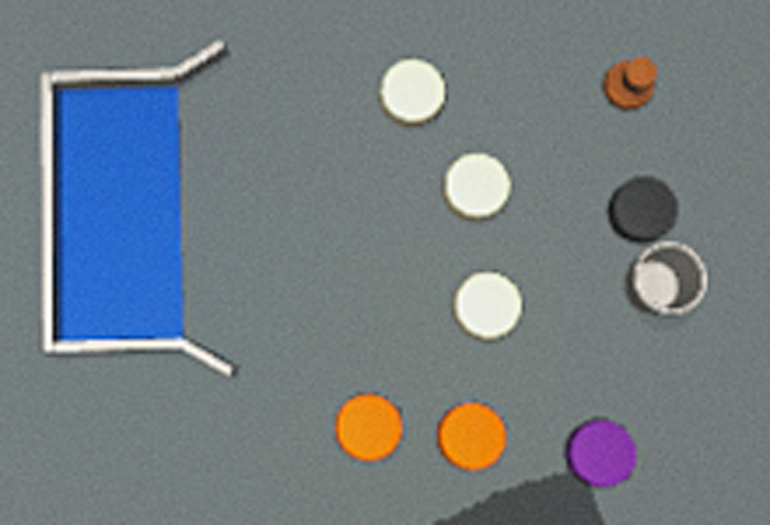

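View pics/side0.png

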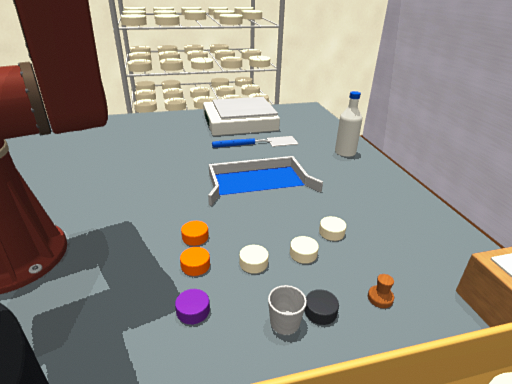

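The crop confirms it: there are three cream rounds with the empty frame on their left, and the orange, purple and dark rounds are clearly different. The positions in mm are:

| Round | x | y |
|---|---|---|
| A | 655 | -72 |
| B | 569 | -124 |
| C | 465 | -129 |

The inside of the frame spans about x 441..671 and y 136..246. I'll push along +y with the two fingertips part open across x, so each round nestles between them.

Call:
{"fn": "send_rows", "kwargs": {"steps": [{"x":0.4,"y":0.9,"wz":0.75},{"x":0.4,"y":0.9,"wz":0.75},{"x":0.4,"y":0.9,"wz":0.75},{"x":0.4,"y":0.9,"wz":0.75},{"x":0.4,"y":0.9,"wz":0.75},{"x":0.4,"y":0.9,"wz":0.75}], "fingers": -0.2}}

```text
validation failed for argument at $.st...
```

Call:
{"fn": "send_rows", "kwargs": {"steps": [{"x":0.6,"y":0.9,"wz":0.75},{"x":0.6,"y":0.9,"wz":0.75},{"x":0.6,"y":0.9,"wz":0.75},{"x":0.6,"y":0.9,"wz":0.75},{"x":0.6,"y":0.9,"wz":0.75},{"x":0.6,"y":0.9,"wz":0.75}]}}

```text
validation failed for argument at $.st...
```

Call:
{"fn": "send_rows", "kwargs": {"steps": [{"x":0.85,"y":0.9,"z":-0.6},{"x":0.85,"y":0.9,"z":-0.6},{"x":0.85,"y":0.9,"z":-0.6},{"x":0.85,"y":0.9,"z":-0.6},{"x":0.85,"y":0.9,"z":-0.6},{"x":0.85,"y":0.9,"z":-0.6}]}}

```text
validation failed for argument at $.st...
```

Run:
```python
from cell import readout,camera
import cv2
from scipy.spatial.transform import Rotation as Ro
s=readout.get_state();q=s["tool_rot"];print(s["clock"],s["position"],s["width"],s["contact_force"])
print(Ro.from_quat([q[1],q[2],q[3],q[0]]).as_matrix().round(3))
p,_=camera("wrist");cv2.imwrite("pics/w1.png",p[:,:,::-1])
from h import *
t,_=camera("top")
for c,a in blobs(masks(t)["dark"],30): print("dark",c,a,ray(c,26))
```

```text
0.1 [ 240.76592375 -575.96444235  230.09587785] 0.9975446517039244 [ 0.53017708  0.73744645 -0.48383158]
[[ 0.923  0.386 -0.001]
 [ 0.386 -0.923  0.002]
 [ 0.    -0.002 -1.   ]]
dark [215.  169.5] [215 144   1  52  52] [588.1 243.8]
dark [377.6 182.9] [374 174  15  15  43] [ 532.8 -246.9]
```

View pics/w1.png

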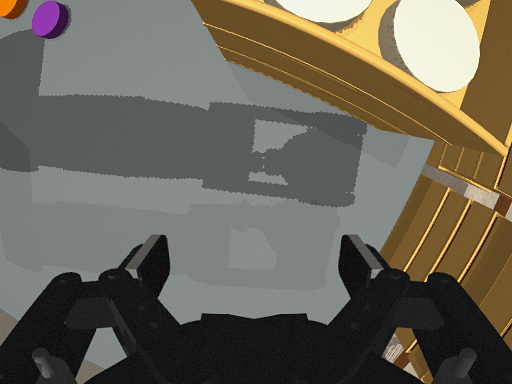

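The wrist view shows the open fingers at (150,265) and (360,265), the purple disc at (50,20), and a wooden box of cheeses nearby. The moves were refused, probably because each row needs all six numbers.

Call:
{"fn": "send_rows", "kwargs": {"steps": [{"x":0.4,"y":0.9,"z":0,"wx":0,"wy":0,"wz":0.75},{"x":0.4,"y":0.9,"z":0,"wx":0,"wy":0,"wz":0.75},{"x":0.4,"y":0.9,"z":0,"wx":0,"wy":0,"wz":0.75},{"x":0.4,"y":0.9,"z":0,"wx":0,"wy":0,"wz":0.75},{"x":0.4,"y":0.9,"z":0,"wx":0,"wy":0,"wz":0.75},{"x":0.4,"y":0.9,"z":0,"wx":0,"wy":0,"wz":0.75}], "fingers": -0.2}}

```text
clock: 0.8
position: [288.9, -468.8, 231.3]
tool_rot: [0.0, 0.882, 0.471, -0.0]
contact_force: [-0.4, -0.3, 0.1]
width: 0.396
grasp_force: 0.0
```

Call:
{"fn": "send_rows", "kwargs": {"steps": [{"x":0.6,"y":0.9,"z":0,"wx":0,"wy":0,"wz":0.75},{"x":0.6,"y":0.9,"z":0,"wx":0,"wy":0,"wz":0.75},{"x":0.6,"y":0.9,"z":0,"wx":0,"wy":0,"wz":0.75},{"x":0.6,"y":0.9,"z":0,"wx":0,"wy":0,"wz":0.75},{"x":0.6,"y":0.9,"z":0,"wx":0,"wy":0,"wz":0.75},{"x":0.6,"y":0.9,"z":0,"wx":0,"wy":0,"wz":0.75}]}}

```text
clock: 1.4
position: [360.8, -361.3, 231.3]
tool_rot: [0.0, 0.708, 0.706, -0.0]
contact_force: [0.2, -0.1, 0.3]
width: 0.396
grasp_force: 0.0
```

Call:
{"fn": "send_rows", "kwargs": {"steps": [{"x":0.85,"y":0.9,"z":-0.6,"wx":0,"wy":0,"wz":0},{"x":0.85,"y":0.9,"z":-0.6,"wx":0,"wy":0,"wz":0},{"x":0.85,"y":0.9,"z":-0.6,"wx":0,"wy":0,"wz":0},{"x":0.85,"y":0.9,"z":-0.6,"wx":0,"wy":0,"wz":0},{"x":0.85,"y":0.9,"z":-0.6,"wx":0,"wy":0,"wz":0}]}}

```text
clock: 1.9
position: [462.7, -251.7, 157.7]
tool_rot: [-0.002, 0.706, 0.708, -0.0]
contact_force: [-0.1, -0.5, -0.4]
width: 0.401
grasp_force: 0.0
```

Run:
```python
from cell import readout,camera
from h import *
s=readout.get_state();print(s["clock"],s["position"],s["tool_rot"],s["width"],s["contact_force"])
p,_=camera("wrist");q,_=camera("top")
cv2.imwrite("pics/w2.png",np.hstack([p[:,:,::-1][:, 56:456],q[100:292,200:400,::-1].repeat(2,0).repeat(2,1)]))
for c,a in blobs(masks(q)["white"],30): print(c,a,ray(c,26))
```

```text
1.9 [ 462.71029297 -251.66274086  157.66061462] [-1.67331926e-03  7.06051282e-01  7.08158626e-01 -3.85050556e-04] 0.40074292948266954 [-0.10074804 -0.51480425 -0.35814477]
[223.4 160.2] [212 132  52  81 302] [616.5 217.9]
[317.5 145.3] [309 137  18  18 260] [655.1 -71.9]
[336.1 172.3] [327 164  19  18 267] [ 568.9 -124.2]
[339.8 206.2] [330 198  19  19 248] [ 465.3 -129.7]
[228.6 218.4] [214 215  31   6  58] [437.4 203.4]
[258.7 221.8] [252 217  14  10  38] [424.9 113.6]
```

View pics/w2.png

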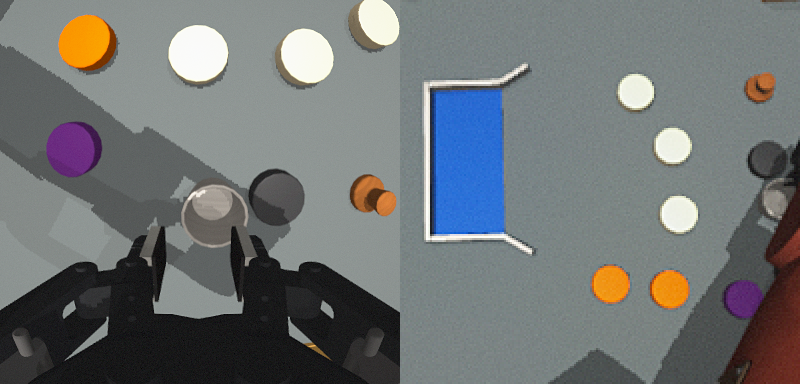

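The wrist view shows the white rounds ahead at the top, at (198,53), (304,57) and (375,20). The cup at (214,215) and the ash round at (276,197) are below the tool. The fingers are lined up across x. I go behind round C and descend.

Call:
{"fn": "send_rows", "kwargs": {"steps": [{"x":0.03,"y":0.51,"z":-0.2,"wx":0,"wy":0,"wz":0},{"x":0.03,"y":0.51,"z":-0.55,"wx":0,"wy":0,"wz":0},{"x":0.03,"y":0.51,"z":-0.55,"wx":0,"wy":0,"wz":0},{"x":0.03,"y":0.51,"z":-0.55,"wx":0,"wy":0,"wz":0}]}}

```text
clock: 2.4
position: [465.9, -192.9, 93.7]
tool_rot: [-0.0, 0.707, 0.708, -0.0]
contact_force: [0.9, 0.5, 0.9]
width: 0.402
grasp_force: 0.0
```

Call:
{"fn": "send_rows", "kwargs": {"steps": [{"x":0,"y":0,"z":-0.3,"wx":0,"wy":0,"wz":0},{"x":0,"y":0,"z":-0.5,"wx":0,"wy":0,"wz":0},{"x":0,"y":0,"z":-0.62,"wx":0,"wy":0,"wz":0},{"x":0,"y":0,"z":-0.72,"wx":0,"wy":0,"wz":0},{"x":0,"y":0,"z":-0.72,"wx":0,"wy":0,"wz":0}]}}

```text
clock: 2.9
position: [466.5, -192.3, 6.8]
tool_rot: [-0.0, 0.706, 0.708, -0.0]
contact_force: [-0.9, 0.7, -0.8]
width: 0.399
grasp_force: 0.0
```

Call:
{"fn": "send_rows", "kwargs": {"steps": [{"x":0,"y":0.07,"z":0,"wx":0,"wy":0,"wz":0},{"x":0,"y":0.14,"z":0,"wx":0,"wy":0,"wz":0},{"x":0,"y":0.19,"z":0,"wx":0,"wy":0,"wz":0},{"x":0,"y":0.23,"z":0,"wx":0,"wy":0,"wz":0},{"x":0,"y":0.27,"z":0,"wx":0,"wy":0,"wz":0},{"x":0,"y":0.32,"z":0,"wx":0,"wy":0,"wz":0},{"x":0.01,"y":0.38,"z":0,"wx":0,"wy":0,"wz":0},{"x":0.02,"y":0.44,"z":0,"wx":0,"wy":0,"wz":0},{"x":0.03,"y":0.5,"z":0,"wx":0,"wy":0,"wz":0},{"x":0.04,"y":0.56,"z":0,"wx":0,"wy":0,"wz":0},{"x":0.05,"y":0.62,"z":0,"wx":0,"wy":0,"wz":0},{"x":0.06,"y":0.68,"z":0,"wx":0,"wy":0,"wz":0},{"x":0.07,"y":0.74,"z":0,"wx":0,"wy":0,"wz":0},{"x":0.08,"y":0.8,"z":0,"wx":0,"wy":0,"wz":0}]}}

```text
clock: 4.3
position: [476.3, -94.9, 6.9]
tool_rot: [-0.0, 0.706, 0.708, -0.0]
contact_force: [-0.3, -0.5, 0.6]
width: 0.395
grasp_force: 0.6
```

```bash
cat > look.py <<'E'
import sys
from cell import readout,camera
from h import *
s=readout.get_state();print(s["clock"],s["position"].round(1) if hasattr(s["position"],"round") else s["position"],s["contact_force"])
q,_=camera("top")
M=masks(q)
for k in("white","orange","purple"):
    for c,a in blobs(M[k],100): print(k,c,a[4],ray(c,26))
if len(sys.argv)>1:
    p,_=camera(sys.argv[2] if len(sys.argv)>2 else "wrist")
    cv2.imwrite(f"pics/{sys.argv[1]}.png",np.hstack([p[:,:,::-1][:, 56:456],q[100:292,200:400,::-1].repeat(2,0).repeat(2,1)]))
E
python3 look.py w3
```

```text
4.3 [476.3 -94.9   6.9] [-0.32842957 -0.53604331  0.61236632]
white [225.5 153.3] 253 [638.1 211.3]
white [317.5 145.2] 262 [655.4 -71.9]
white [389.3 199.5] 198 [ 481.5 -278.1]
orange [304.  241.7] 250 [362.8 -18.8]
purple [373.  249.6] 248 [ 335.  -219.4]
```

View pics/w3.png

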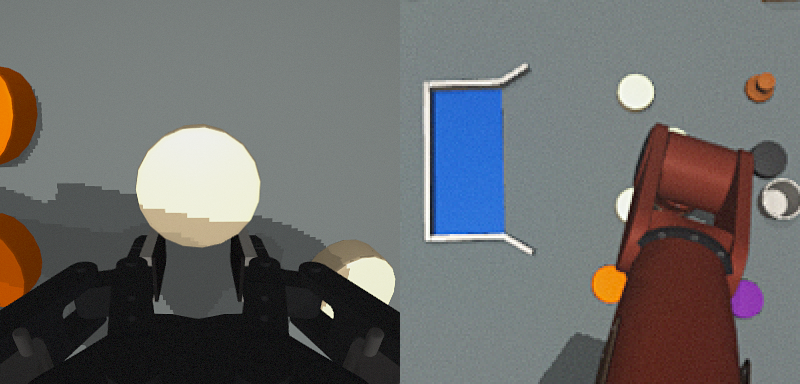

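The wrist view shows round C centred at (198,185) between the fingertips, lying flat. I carry on.

Call:
{"fn": "send_rows", "kwargs": {"steps": [{"x":0,"y":0.06,"z":0,"wx":0,"wy":0,"wz":0},{"x":0,"y":0.13,"z":0,"wx":0,"wy":0,"wz":0},{"x":0,"y":0.2,"z":0,"wx":0,"wy":0,"wz":0},{"x":0.01,"y":0.27,"z":0,"wx":0,"wy":0,"wz":0},{"x":0.01,"y":0.34,"z":0,"wx":0,"wy":0,"wz":0},{"x":0.02,"y":0.41,"z":0,"wx":0,"wy":0,"wz":0},{"x":0.02,"y":0.48,"z":0,"wx":0,"wy":0,"wz":0},{"x":0.03,"y":0.55,"z":0,"wx":0,"wy":0,"wz":0},{"x":0.03,"y":0.62,"z":0,"wx":0,"wy":0,"wz":0},{"x":0.04,"y":0.69,"z":0,"wx":0,"wy":0,"wz":0},{"x":0.04,"y":0.76,"z":0,"wx":0,"wy":0,"wz":0},{"x":0.04,"y":0.83,"z":0,"wx":0,"wy":0,"wz":0},{"x":0.04,"y":0.9,"z":0,"wx":0,"wy":0,"wz":0},{"x":0.04,"y":0.97,"z":0,"wx":0,"wy":0,"wz":0}]}}

```text
clock: 5.8
position: [481.0, 21.6, 6.9]
tool_rot: [0.0, 0.706, 0.708, -0.0]
contact_force: [-1.0, -0.1, 0.0]
width: 0.399
grasp_force: 0.3
```

Call:
{"fn": "send_rows", "kwargs": {"steps": [{"x":0,"y":0.07,"z":0,"wx":0,"wy":0,"wz":0},{"x":0,"y":0.14,"z":0,"wx":0,"wy":0,"wz":0},{"x":0,"y":0.21,"z":0,"wx":0,"wy":0,"wz":0},{"x":0,"y":0.28,"z":0,"wx":0,"wy":0,"wz":0},{"x":0,"y":0.35,"z":0,"wx":0,"wy":0,"wz":0},{"x":0,"y":0.42,"z":0,"wx":0,"wy":0,"wz":0},{"x":0,"y":0.49,"z":0,"wx":0,"wy":0,"wz":0},{"x":0,"y":0.56,"z":0,"wx":0,"wy":0,"wz":0},{"x":0,"y":0.63,"z":0,"wx":0,"wy":0,"wz":0},{"x":0,"y":0.7,"z":0,"wx":0,"wy":0,"wz":0}]}}

```text
clock: 6.8
position: [481.0, 105.6, 6.9]
tool_rot: [-0.0, 0.706, 0.708, -0.0]
contact_force: [-0.9, -0.6, 0.2]
width: 0.403
grasp_force: 0.4
```

```bash
python3 look.py w4
```

```text
6.8 [481.  105.6   6.9] [-0.86322752 -0.57008534  0.177422  ]
white [223.1 166.1] 342 [598.  218.9]
white [317.5 145.3] 259 [655.1 -71.9]
white [336.  172.3] 266 [ 568.9 -123.9]
white [389.3 199.7] 200 [ 480.9 -278. ]
orange [304.8 241.6] 276 [363.1 -21.2]
orange [334.2 244.3] 282 [ 353.1 -107.1]
purple [371.4 249.1] 305 [ 336.5 -214.9]
```

View pics/w4.png

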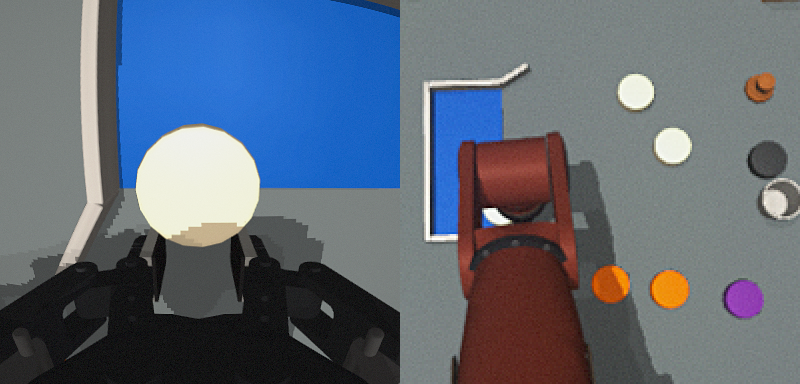

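Round C at wrist pixel (198,185) is crossing the mouth, and the side wall is at (100,100), well clear. I push it the last 55 mm, edging away from the wall.

Call:
{"fn": "send_rows", "kwargs": {"steps": [{"x":0.01,"y":0.06,"z":0,"wx":0,"wy":0,"wz":0},{"x":0.02,"y":0.12,"z":0,"wx":0,"wy":0,"wz":0},{"x":0.03,"y":0.18,"z":0,"wx":0,"wy":0,"wz":0},{"x":0.04,"y":0.24,"z":0,"wx":0,"wy":0,"wz":0},{"x":0.04,"y":0.3,"z":0,"wx":0,"wy":0,"wz":0}]}}

```text
clock: 7.4
position: [486.0, 141.5, 6.9]
tool_rot: [0.0, 0.706, 0.708, 0.0]
contact_force: [-0.5, -0.1, -0.3]
width: 0.399
grasp_force: 0.2
```

Call:
{"fn": "send_rows", "kwargs": {"steps": [{"x":0,"y":0.05,"z":0,"wx":0,"wy":0,"wz":0},{"x":0,"y":0.1,"z":0,"wx":0,"wy":0,"wz":0},{"x":0,"y":0.14,"z":0,"wx":0,"wy":0,"wz":0},{"x":0,"y":0.17,"z":0,"wx":0,"wy":0,"wz":0},{"x":0,"y":0.17,"z":0,"wx":0,"wy":0,"wz":0}]}}

```text
clock: 7.9
position: [485.8, 161.8, 7.0]
tool_rot: [-0.0, 0.706, 0.708, 0.0]
contact_force: [0.4, -0.1, -0.6]
width: 0.401
grasp_force: 0.0
```

Call:
{"fn": "send_rows", "kwargs": {"steps": [{"x":0,"y":-0.1,"z":0,"wx":0,"wy":0,"wz":0},{"x":0,"y":-0.3,"z":0,"wx":0,"wy":0,"wz":0},{"x":0,"y":-0.6,"z":0,"wx":0,"wy":0,"wz":0},{"x":0,"y":-0.8,"z":0.3,"wx":0,"wy":0,"wz":0},{"x":0,"y":-1,"z":0.7,"wx":0,"wy":0,"wz":0},{"x":0.2,"y":-1,"z":0.7,"wx":0,"wy":0,"wz":0}]}}

```text
clock: 8.5
position: [512.4, 38.0, 97.0]
tool_rot: [0.004, 0.707, 0.707, 0.003]
contact_force: [1.2, 0.1, 0.3]
width: 0.4
grasp_force: 0.0
```

```bash
python3 look.py
```

```text
8.5 [512.4  38.   97. ] [1.24546583 0.0805537  0.34419815]
white [318.6 144.2] 208 [658.4 -75.4]
white [216.2 183.9] 234 [543.3 240.3]
white [336.1 172.2] 267 [ 569.2 -124.3]
white [389.6 199.9] 196 [ 480.3 -278.9]
orange [334.4 244.2] 277 [ 353.4 -107.7]
purple [371.4 249.1] 305 [ 336.5 -214.9]
```

Call:
{"fn": "send_rows", "kwargs": {"steps": [{"x":0.3,"y":-0.35,"z":0,"wx":0,"wy":0,"wz":0},{"x":0.6,"y":-0.7,"z":0,"wx":0,"wy":0,"wz":0},{"x":0.6,"y":-0.7,"z":0,"wx":0,"wy":0,"wz":0},{"x":0.6,"y":-0.7,"z":0,"wx":0,"wy":0,"wz":0}]}}

```text
clock: 8.95
position: [582.5, -44.9, 90.7]
tool_rot: [0.0, 0.707, 0.707, 0.0]
contact_force: [0.3, 0.7, 0.9]
width: 0.397
grasp_force: 0.0
```

Call:
{"fn": "send_rows", "kwargs": {"steps": [{"x":0.3,"y":-0.35,"z":0,"wx":0,"wy":0,"wz":0},{"x":0.6,"y":-0.7,"z":0,"wx":0,"wy":0,"wz":0},{"x":0.6,"y":-0.7,"z":0,"wx":0,"wy":0,"wz":0},{"x":0.6,"y":-0.7,"z":0,"wx":0,"wy":0,"wz":0}]}}

```text
clock: 9.35
position: [653.4, -127.1, 90.3]
tool_rot: [-0.001, 0.707, 0.708, -0.0]
contact_force: [-1.0, -0.0, -0.8]
width: 0.402
grasp_force: 0.0
```

```bash
python3 look.py w5
```

```text
9.35 [ 653.4 -127.1   90.3] [-0.96905924 -0.03048884 -0.84816644]
white [316.7 144.7] 218 [657.  -69.5]
white [392.5 199. ] 126 [ 482.7 -287.7]
orange [300.6 240.8] 131 [365.7  -8.9]
```

View pics/w5.png

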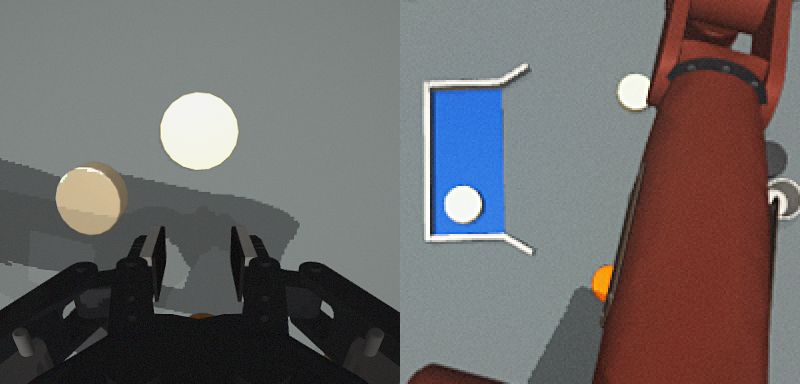

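Top view: round C is inside at about (232,202). Wrist view: round A is straight ahead at (199,131), with B off to the left at (90,198). I descend and push A.

Call:
{"fn": "send_rows", "kwargs": {"steps": [{"x":0.02,"y":0,"z":-0.3,"wx":0,"wy":0,"wz":0},{"x":0.02,"y":0,"z":-0.5,"wx":0,"wy":0,"wz":0},{"x":0.02,"y":0,"z":-0.62,"wx":0,"wy":0,"wz":0},{"x":0.02,"y":0,"z":-0.7,"wx":0,"wy":0,"wz":0},{"x":0.02,"y":0,"z":-0.7,"wx":0,"wy":0,"wz":0}]}}

```text
clock: 9.95
position: [654.6, -125.5, 5.5]
tool_rot: [-0.001, 0.706, 0.709, -0.001]
contact_force: [0.5, -0.3, 0.1]
width: 0.401
grasp_force: 0.0
```

Call:
{"fn": "send_rows", "kwargs": {"steps": [{"x":0,"y":0.05,"z":0,"wx":0,"wy":0,"wz":0},{"x":0,"y":0.1,"z":0,"wx":0,"wy":0,"wz":0},{"x":0,"y":0.14,"z":0,"wx":0,"wy":0,"wz":0},{"x":0,"y":0.18,"z":0,"wx":0,"wy":0,"wz":0},{"x":0,"y":0.22,"z":0,"wx":0,"wy":0,"wz":0},{"x":0,"y":0.27,"z":0,"wx":0,"wy":0,"wz":0},{"x":-0.01,"y":0.34,"z":0,"wx":0,"wy":0,"wz":0},{"x":-0.02,"y":0.41,"z":0,"wx":0,"wy":0,"wz":0},{"x":-0.03,"y":0.48,"z":0,"wx":0,"wy":0,"wz":0},{"x":-0.04,"y":0.55,"z":0,"wx":0,"wy":0,"wz":0},{"x":-0.05,"y":0.62,"z":0,"wx":0,"wy":0,"wz":0},{"x":-0.06,"y":0.69,"z":0,"wx":0,"wy":0,"wz":0},{"x":-0.07,"y":0.76,"z":0,"wx":0,"wy":0,"wz":0},{"x":-0.08,"y":0.83,"z":0,"wx":0,"wy":0,"wz":0},{"x":-0.09,"y":0.9,"z":0,"wx":0,"wy":0,"wz":0},{"x":-0.1,"y":0.97,"z":0,"wx":0,"wy":0,"wz":0}]}}

```text
clock: 11.55
position: [644.1, -9.6, 6.9]
tool_rot: [-0.0, 0.706, 0.708, -0.0]
contact_force: [0.4, -1.2, 1.5]
width: 0.4
grasp_force: 0.5
```

Call:
{"fn": "send_rows", "kwargs": {"steps": [{"x":-0.01,"y":0.07,"z":0,"wx":0,"wy":0,"wz":0},{"x":-0.02,"y":0.14,"z":0,"wx":0,"wy":0,"wz":0},{"x":-0.03,"y":0.21,"z":0,"wx":0,"wy":0,"wz":0},{"x":-0.04,"y":0.28,"z":0,"wx":0,"wy":0,"wz":0},{"x":-0.05,"y":0.35,"z":0,"wx":0,"wy":0,"wz":0},{"x":-0.06,"y":0.42,"z":0,"wx":0,"wy":0,"wz":0},{"x":-0.07,"y":0.49,"z":0,"wx":0,"wy":0,"wz":0},{"x":-0.08,"y":0.56,"z":0,"wx":0,"wy":0,"wz":0},{"x":-0.09,"y":0.63,"z":0,"wx":0,"wy":0,"wz":0},{"x":-0.1,"y":0.7,"z":0,"wx":0,"wy":0,"wz":0},{"x":-0.11,"y":0.77,"z":0,"wx":0,"wy":0,"wz":0},{"x":-0.11,"y":0.84,"z":0,"wx":0,"wy":0,"wz":0},{"x":-0.11,"y":0.9,"z":0,"wx":0,"wy":0,"wz":0}]}}

```text
clock: 12.85
position: [630.8, 98.5, 6.8]
tool_rot: [-0.0, 0.706, 0.708, -0.0]
contact_force: [0.5, -1.4, 0.3]
width: 0.4
grasp_force: 0.5
```

```bash
python3 look.py w6
```

```text
12.85 [630.8  98.5   6.8] [ 0.53611081 -1.44631643  0.29151885]
white [215.7 171.2] 196 [582.7 241.7]
white [336.3 172. ] 251 [ 569.8 -124.9]
white [389.4 199.7] 199 [ 480.9 -278.3]
orange [306.1 241.5] 234 [363.3 -25. ]
orange [334.1 244.3] 283 [ 353.1 -106.8]
purple [371.4 249.2] 304 [ 336.2 -214.9]
```

View pics/w6.png

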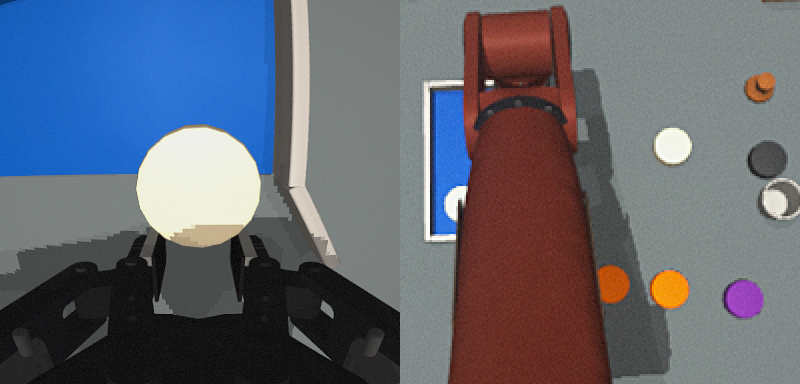

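Round A at (198,185) is at the mouth, with the right wall close at (275,150). I ease it 8 mm towards the middle while finishing the push.

Call:
{"fn": "send_rows", "kwargs": {"steps": [{"x":-0.02,"y":0.05,"z":0,"wx":0,"wy":0,"wz":0},{"x":-0.04,"y":0.1,"z":0,"wx":0,"wy":0,"wz":0},{"x":-0.06,"y":0.16,"z":0,"wx":0,"wy":0,"wz":0},{"x":-0.07,"y":0.22,"z":0,"wx":0,"wy":0,"wz":0},{"x":-0.07,"y":0.28,"z":0,"wx":0,"wy":0,"wz":0},{"x":-0.07,"y":0.34,"z":0,"wx":0,"wy":0,"wz":0},{"x":-0.07,"y":0.4,"z":0,"wx":0,"wy":0,"wz":0},{"x":-0.07,"y":0.46,"z":0,"wx":0,"wy":0,"wz":0},{"x":-0.07,"y":0.5,"z":0,"wx":0,"wy":0,"wz":0},{"x":-0.07,"y":0.53,"z":0,"wx":0,"wy":0,"wz":0},{"x":-0.07,"y":0.53,"z":0,"wx":0,"wy":0,"wz":0}]}}

```text
clock: 14.05
position: [622.6, 161.9, 6.9]
tool_rot: [-0.0, 0.706, 0.708, 0.0]
contact_force: [0.5, 0.2, -0.5]
width: 0.4
grasp_force: 0.0
```

Call:
{"fn": "send_rows", "kwargs": {"steps": [{"x":0,"y":-0.1,"z":0,"wx":0,"wy":0,"wz":0},{"x":0,"y":-0.3,"z":0,"wx":0,"wy":0,"wz":0},{"x":0,"y":-0.6,"z":0,"wx":0,"wy":0,"wz":0},{"x":0,"y":-0.8,"z":0.3,"wx":0,"wy":0,"wz":0},{"x":0,"y":-1,"z":0.7,"wx":0,"wy":0,"wz":0},{"x":0,"y":-1,"z":0.7,"wx":0,"wy":0,"wz":0}]}}

```text
clock: 14.65
position: [628.0, 37.1, 98.2]
tool_rot: [0.005, 0.707, 0.707, 0.004]
contact_force: [1.4, -0.4, 1.2]
width: 0.401
grasp_force: 0.0
```

Call:
{"fn": "send_rows", "kwargs": {"steps": [{"x":-0.2,"y":-0.35,"z":0,"wx":0,"wy":0,"wz":0},{"x":-0.45,"y":-0.7,"z":0,"wx":0,"wy":0,"wz":0},{"x":-0.45,"y":-1,"z":0,"wx":0,"wy":0,"wz":0},{"x":-0.45,"y":-1,"z":0,"wx":0,"wy":0,"wz":0},{"x":-0.45,"y":-1,"z":0,"wx":0,"wy":0,"wz":0}]}}

```text
clock: 15.15
position: [568.3, -79.9, 90.9]
tool_rot: [-0.0, 0.707, 0.707, 0.0]
contact_force: [-0.5, 0.5, -0.6]
width: 0.399
grasp_force: 0.0
```

Call:
{"fn": "send_rows", "kwargs": {"steps": [{"x":0,"y":-0.35,"z":0,"wx":0,"wy":0,"wz":0},{"x":0,"y":-0.7,"z":0,"wx":0,"wy":0,"wz":0},{"x":0,"y":-0.83,"z":0,"wx":0,"wy":0,"wz":0},{"x":0,"y":-0.83,"z":0,"wx":0,"wy":0,"wz":0}]}}

```text
clock: 15.55
position: [569.1, -179.3, 91.0]
tool_rot: [0.0, 0.707, 0.707, 0.0]
contact_force: [-1.2, -0.1, -0.4]
width: 0.4
grasp_force: 0.0
```

```bash
python3 look.py w7
```

```text
15.55 [ 569.1 -179.3   91. ] [-1.1594929  -0.06293027 -0.35048889]
white [216.6 183.8] 204 [543.5 239. ]
white [230.9 156.2] 169 [628.5 194.8]
white [336.3 172.1] 257 [ 569.5 -124.9]
orange [304.8 241.6] 274 [363.1 -21.2]
```

View pics/w7.png

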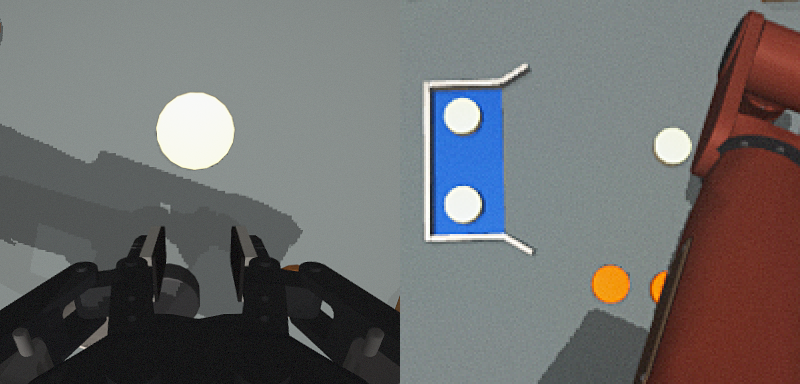

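Rounds A and C are inside at top pixels (231,157) and (231,202). Round B is straight ahead at wrist (195,131), and the ash round is behind the fingers at (180,288). I descend and push B up the middle.

Call:
{"fn": "send_rows", "kwargs": {"steps": [{"x":0,"y":0.05,"z":-0.3,"wx":0,"wy":0,"wz":0},{"x":0,"y":0.05,"z":-0.5,"wx":0,"wy":0,"wz":0},{"x":0,"y":0.05,"z":-0.62,"wx":0,"wy":0,"wz":0},{"x":0,"y":0.05,"z":-0.7,"wx":0,"wy":0,"wz":0},{"x":0,"y":0.05,"z":-0.7,"wx":0,"wy":0,"wz":0}]}}

```text
clock: 16.15
position: [567.8, -171.0, 5.6]
tool_rot: [-0.001, 0.706, 0.709, -0.0]
contact_force: [-0.4, 0.3, 0.3]
width: 0.402
grasp_force: 0.0
```

Call:
{"fn": "send_rows", "kwargs": {"steps": [{"x":0,"y":0.04,"z":0,"wx":0,"wy":0,"wz":0},{"x":0,"y":0.08,"z":0,"wx":0,"wy":0,"wz":0},{"x":0,"y":0.12,"z":0,"wx":0,"wy":0,"wz":0},{"x":0,"y":0.16,"z":0,"wx":0,"wy":0,"wz":0},{"x":0,"y":0.2,"z":0,"wx":0,"wy":0,"wz":0},{"x":0,"y":0.27,"z":0,"wx":0,"wy":0,"wz":0},{"x":-0.01,"y":0.34,"z":0,"wx":0,"wy":0,"wz":0},{"x":-0.02,"y":0.41,"z":0,"wx":0,"wy":0,"wz":0},{"x":-0.03,"y":0.48,"z":0,"wx":0,"wy":0,"wz":0},{"x":-0.04,"y":0.55,"z":0,"wx":0,"wy":0,"wz":0},{"x":-0.05,"y":0.62,"z":0,"wx":0,"wy":0,"wz":0},{"x":-0.06,"y":0.69,"z":0,"wx":0,"wy":0,"wz":0},{"x":-0.07,"y":0.76,"z":0,"wx":0,"wy":0,"wz":0},{"x":-0.08,"y":0.83,"z":0,"wx":0,"wy":0,"wz":0},{"x":-0.09,"y":0.9,"z":0,"wx":0,"wy":0,"wz":0},{"x":-0.1,"y":0.97,"z":0,"wx":0,"wy":0,"wz":0}]}}

```text
clock: 17.75
position: [556.4, -55.2, 6.9]
tool_rot: [-0.0, 0.706, 0.708, -0.0]
contact_force: [-0.1, -0.0, 1.0]
width: 0.401
grasp_force: 0.4
```

Call:
{"fn": "send_rows", "kwargs": {"steps": [{"x":0,"y":0.07,"z":0,"wx":0,"wy":0,"wz":0},{"x":0,"y":0.14,"z":0,"wx":0,"wy":0,"wz":0},{"x":0,"y":0.21,"z":0,"wx":0,"wy":0,"wz":0},{"x":-0.01,"y":0.28,"z":0,"wx":0,"wy":0,"wz":0},{"x":-0.01,"y":0.35,"z":0,"wx":0,"wy":0,"wz":0},{"x":-0.02,"y":0.42,"z":0,"wx":0,"wy":0,"wz":0},{"x":-0.02,"y":0.49,"z":0,"wx":0,"wy":0,"wz":0},{"x":-0.02,"y":0.56,"z":0,"wx":0,"wy":0,"wz":0},{"x":-0.02,"y":0.63,"z":0,"wx":0,"wy":0,"wz":0},{"x":-0.02,"y":0.7,"z":0,"wx":0,"wy":0,"wz":0},{"x":-0.02,"y":0.77,"z":0,"wx":0,"wy":0,"wz":0},{"x":-0.02,"y":0.84,"z":0,"wx":0,"wy":0,"wz":0},{"x":-0.02,"y":0.91,"z":0,"wx":0,"wy":0,"wz":0},{"x":-0.02,"y":0.98,"z":0,"wx":0,"wy":0,"wz":0}]}}

```text
clock: 19.15
position: [554.1, 62.4, 6.9]
tool_rot: [-0.0, 0.706, 0.708, -0.0]
contact_force: [0.0, -0.5, 0.8]
width: 0.398
grasp_force: 0.2
```

```bash
python3 look.py w8
```

```text
19.15 [554.1  62.4   6.9] [ 0.04893257 -0.46734352  0.82653759]
white [214.2 167.5] 209 [594.4 246.2]
white [230.8 156.6] 191 [627.2 195.1]
white [389.5 199.8] 195 [ 480.6 -278.6]
orange [334.3 244.3] 282 [ 353.1 -107.4]
purple [371.4 249.1] 305 [ 336.5 -214.9]
```

View pics/w8.png

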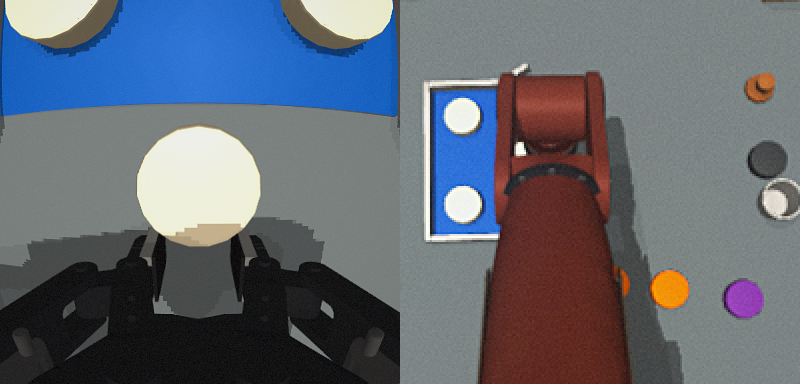

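Round B at (198,185) is headed for the gap between the other two, which runs from (120,30) to (285,30). I push it in about 85 mm more, which puts it well past the mouth and keeps the fingers short of its neighbours. Then I withdraw.

Call:
{"fn": "send_rows", "kwargs": {"steps": [{"x":0.01,"y":0.06,"z":0,"wx":0,"wy":0,"wz":0},{"x":0.01,"y":0.12,"z":0,"wx":0,"wy":0,"wz":0},{"x":0.01,"y":0.18,"z":0,"wx":0,"wy":0,"wz":0},{"x":0.01,"y":0.24,"z":0,"wx":0,"wy":0,"wz":0},{"x":0.01,"y":0.3,"z":0,"wx":0,"wy":0,"wz":0},{"x":0.01,"y":0.36,"z":0,"wx":0,"wy":0,"wz":0},{"x":0.01,"y":0.42,"z":0,"wx":0,"wy":0,"wz":0},{"x":0.01,"y":0.48,"z":0,"wx":0,"wy":0,"wz":0},{"x":0.01,"y":0.54,"z":0,"wx":0,"wy":0,"wz":0},{"x":0.01,"y":0.6,"z":0,"wx":0,"wy":0,"wz":0},{"x":0.01,"y":0.66,"z":0,"wx":0,"wy":0,"wz":0},{"x":0.01,"y":0.7,"z":0,"wx":0,"wy":0,"wz":0},{"x":0.01,"y":0.72,"z":0,"wx":0,"wy":0,"wz":0},{"x":0.01,"y":0.72,"z":0,"wx":0,"wy":0,"wz":0}]}}

```text
clock: 20.65
position: [555.4, 148.5, 6.9]
tool_rot: [-0.0, 0.706, 0.708, 0.0]
contact_force: [0.1, 0.0, -0.4]
width: 0.402
grasp_force: 0.0
```

Call:
{"fn": "send_rows", "kwargs": {"steps": [{"x":0,"y":-0.1,"z":0,"wx":0,"wy":0,"wz":0},{"x":0,"y":-0.3,"z":0,"wx":0,"wy":0,"wz":0},{"x":0,"y":-0.6,"z":0,"wx":0,"wy":0,"wz":0},{"x":0,"y":-0.8,"z":0.3,"wx":0,"wy":0,"wz":0},{"x":0,"y":-1,"z":0.7,"wx":0,"wy":0,"wz":0},{"x":0,"y":-1,"z":1,"wx":0,"wy":0,"wz":0},{"x":0,"y":-1,"z":1,"wx":0,"wy":0,"wz":0}]}}

```text
clock: 21.35
position: [560.7, 25.7, 134.2]
tool_rot: [0.005, 0.707, 0.707, 0.004]
contact_force: [1.0, 0.3, 0.8]
width: 0.399
grasp_force: 0.0
```

Call:
{"fn": "send_rows", "kwargs": {"steps": [{"x":0,"y":-0.35,"z":0.2,"wx":0,"wy":0,"wz":0},{"x":0,"y":-0.7,"z":0.3,"wx":0,"wy":0,"wz":0},{"x":0,"y":-1,"z":0.3,"wx":0,"wy":0,"wz":0},{"x":0,"y":-1,"z":0.3,"wx":0,"wy":0,"wz":0},{"x":0,"y":-1,"z":0.3,"wx":0,"wy":0,"wz":0}]}}

```text
clock: 21.85
position: [554.4, -92.8, 161.9]
tool_rot: [-0.001, 0.707, 0.707, -0.0]
contact_force: [-0.4, 0.3, -0.0]
width: 0.401
grasp_force: 0.0
```

```bash
python3 look.py w9 side
```

```text
21.85 [554.4 -92.8 161.9] [-0.43636897  0.30965601 -0.00525569]
white [224.1 169.3] 354 [587.9 215.9]
white [230.9 156.4] 183 [627.8 194.8]
white [235.7 177.1] 128 [562.6 180.7]
white [390.9 202.1] 125 [ 473.5 -282.2]
orange [301.1 240.7] 144 [366.  -10.4]
```

View pics/w9.png

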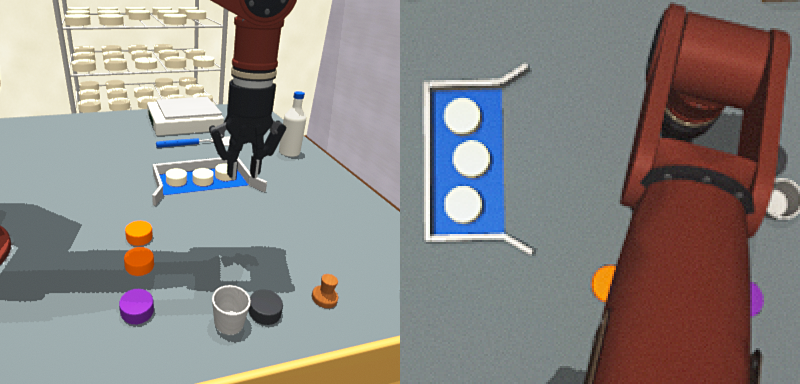

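All three rounds lie flat inside the blue floor, at top-view pixels (231,157), (236,179) and (231,202). Each has a margin to the mouth, the bystanders haven't moved, and the robot is clear. I'm handing it in.

```bash
python3 -c "
from cell import workorder
print(workorder.finish_job())"
```

```text
the job is handed in; nothing more can be done
None
```

All three cream-white rounds were slid flat and wholly inside the frame, with everything else left in place, and the job was handed in at about 22 s on the clock (no verdict came back).

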